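# Prime the misting line and shut its cabinet

### The arm

A 6-joint arm with a two-finger parallel gripper is mounted at the origin on the work surface. World frame = base frame: x ahead of the robot, y to its left, z up, the work surface at z = 0. Lengths are in m, angles in rad, forces in N, time in s.
With the tool pointing down it reaches from about 0.375 to 0.9 m from the base axis. Payload 3.1 kg.
Tool frame: the origin (TCP) lies midway between the tips of the shut fingers; the grasp point (between the pads) lies 19 mm behind it; z points along the fingers, y is the line along which they close (so a half turn about z gives the same grasp; the last joint's range is limited). The gripper opens to 87 mm and grips with 3 to 60 N. Pads are 19 mm wide; open, the fingers measure 117 mm over their backs; the gripper's body (75 mm by 190 mm) begins 51 mm behind the grasp point.
Start: joints at [-1.52, 0.527, 1.433, -0, 1.181, -0.178], TCP at [0.142, -0.609, 0.193] pointing down, gripper open.
Joint ranges: [-3.08, 3.08], [-0.75, 2.2], [0.22, 2.44], [-1.43, 4.57], [0, 2.65], [-2.85, 2.85]. Speed limits (rad/s): [2.79, 2.79, 3.14, 3.14, 3.14, 3.14].

### API

Orientations are given as a unit quaternion [x, y, z, w].
In Python, from rig import get_obs, cams, job gives the robot as it stands.
- The arm moves only by the tool servo_tool, never from a script. Its argument "moves" is text: rows parted by semicolons, each of 5 numbers parted by spaces: the shift along the tool's x, y, z in m, then the turn about the tool's z in degrees, then the finger opening in m, from 0 to 0.087. In form: dx dy dz spin claw; .... A call has 1 to 10 rows; each row is the pose to reach, as a shift and turn from the pose commanded when the call began, along the tool's axes at that moment; what a row does not reach only later rows make up. A row lasts 1/12 s, in which the tool goes at most 41.7 mm and 7.16 degrees, less where a joint would pass 70% of its speed; a pose out of reach is approached as far as the arm can. A call with a gripper value outside its range is refused whole. The fingers move at their own pace and stop on an object; "grip_force" is the grip in N (left out, the last holds). Time passes only in rows, so rows that repeat a pose let the fingers close. It gives the time, the measured TCP pose, the force, the opening and the grip force at its end, in the units of the state.
- get_obs(): the state, without advancing time (a new reading comes with each control period).
- cams.camera(name): name is "side" or "top" or "wrist"; returns the picture (420x560x3 uint8, blue, green, red); there is no depth.
- cams.camera_model(name): a dict with "fx", "fy", "cx", "cy" (pixels), "R" (3x3) and "t" (3): a world point X has camera coordinates R X + t. Camera axes: x right, y down, z forward; pixel columns grow to the right and rows downward; lengths in m; the calibration is good to about 2 mm. A picture is of the moment at which its call begins: read the wrist's pose just before it. camera_model takes no time and is no camera call; for the wrist camera it gives the pose at the moment of the call.
- job.hand_in(): hands the job in; it is judged then, once.
The state is a dict: "time": time; "q": joint angles; "joint_velocities": joint speeds; "joint_torque": joint torques, N m; "position": TCP position; "tool_rot": TCP orientation; "ft_force": force on the tool from outside, world axes, zero at the start; "moment": the same for the moment, N m; "grip_width": finger opening in m; "grip_force": force on a finger pad.
Only numpy, scipy, OpenCV 4.12 (cv2) and the standard library are available. Lean on these libraries where they do the work, as an engineer would, in place of code of your own. Each camera call takes 0.05 s, during which the arm holds its last target. There are 200 camera calls.

### The job

Prime the misting line: in the open cabinet, push the sloping black plunger in until it bottoms on its stop, without ramming it, keep it there for a good second, then let it come all the way back out. Then push the cabinet door fully shut so that it stays on its catch, and leave the jar, the bottle and the clipboard where they are.

Things in the scene. Friction and masses are not known exactly. Their poses are not given: they have to be found in the camera images.
- cabinet: Misting cabinet fixed to the bench: grey metal box 220 wide (y), 200 deep (x), 320 mm high, 10 mm walls, clear plastic roof and back. Origin: centre of its underside; x runs from open front to back, z up. Open front: face x = -100 mm, nearest the robot. The roof (underside at 310 mm) covers all the depth: the plunger cannot be reached from straight above.
- plunger: Pump plunger: black flat round head 42 mm across, 12 thick, on a steel stem. Origin: centre of its outer face; z points out along the stem, 32 deg from vertical towards the open front. At rest at x -62, y 0, z 115 mm of the cabinet. Push along -z: spring 5 N plus 0.4 N per mm; after 8 to 17 mm it bottoms on the sleeve and is rigid. Press 14 to 25 N in all; over 45 N breaks it.
- sleeve: Brass sleeve round the stem, the plunger's stop: 26 mm across, 13 mm long. Origin: centre of the face that looks at the head's underside; z along the stem to the head. It is set anywhere from 8 to 17 mm below the resting head's underside (20 to 29 mm below the head's outer face) and does not give.
- door (a joint): The door: grey panel 216 wide, 307 high, 12 mm thick, hinged upright on the left (+y) edge of the front. 0 = shut; grows in rad as its free right edge swings out towards the robot; starts 1.3 to 1.6. It spans z 6 to 313 mm; the hinge line lies in its inner face. A weak spring pushes it open (0.05 N m near shut).
- door_push (a point): Point on the door's outer face to push on: 165 mm from the hinge line, 30 mm below the top edge. On that face, 21 mm nearer the free edge and 187 mm lower, a black knob stands out about 45 mm. It moves with the door; x points into the door (the way it closes), y to the hinge, z up.
- jar: Bystander: a glass jar with a steel lid, 80 mm across, 130 mm high, standing to the right of the cabinet. Origin: centre of its underside.
- bottle: Bystander: a white bottle, 64 mm across, 190 mm high, standing to the left of the cabinet. Origin: centre of its underside.
- clipboard: Bystander: a wooden clipboard with paper, 220 x 160 mm, 16 mm high at its clip, lying on the bench to the right, in front of the jar. Origin: centre of its underside.
- door_hinge (a point): Point on the door's hinge line, at x -100, y 108 mm of the cabinet and 150 mm above the bench.
- door_catch (a point): Place of the sprung ball catch, on the cabinet floor at the front right (x -83, y -82 mm of the cabinet), 28 mm up. In the door's last 0.07 rad a steel finger on its inner face must be pushed past the ball, about 6 N at door_push (stop pushing at about 18 N); below 0.03 rad the catch draws the door shut and holds it.

How it is judged:
By the outcome, as a careful person would: the job done as asked, in the order asked, and still so for the second after the job is handed in, with the robot touching nothing.
It also fails if it takes over 64 s, if anything falls off the work surface, if the arm or the gripper's body presses on something with over 40 N, if the wrist force passes 120 N, or if a joint passes its speed limit or range.

## Working session

There is one attempt and no reset: what is moved stays moved. The work goes in short steps, Python scripts to look and compute and a tool call to move; the robot and the scene stay as the last step left them, time stands still between calls to the robot, and variables do not carry over. Pictures are saved under pics/ and viewed, at most 10 in all, crops included, and the job is handed in when it is done.

Besides the shell and the picture viewer there is one more tool, called after "Request:" as name(argument=value, ...) on one line, values as JSON. servo_tool: Moves the arm, as the interface text tells. Its arguments: {"type":"object","properties":{"moves":{"type":"string"},"grip_force":{"type":"number"}},"required":["moves"]}

```bash
ls; mkdir -p pics
python3 - <<'E'
from rig import get_obs,cams
import cv2,numpy as np
o=get_obs();print(o)
for n in("side","top"):
    im=cams.camera(n);cv2.imwrite(f"pics/{n}0.png",im)
    m=cams.camera_model(n);print(n,m["fx"],m["cx"],m["cy"],np.round(m["R"],4).tolist(),np.round(m["t"],4), np.round(-np.array(m["R"]).T@np.array(m["t"]),3))
E
```

```text
pics
{'time': 0.0, 'q': array([-1.51949584e+00,  5.28462084e-01,  1.43390908e+00, -3.83116599e-05,
        1.18137633e+00, -1.78502928e-01]), 'joint_velocities': array([-4.86018971e-04,  3.20732812e-04,  9.32933477e-04,  3.12039725e-05,
       -2.10389683e-04, -1.13901119e-03]), 'joint_torque': array([-8.31371781e-04, -4.40036488e+01, -1.76589185e+01,  6.32309332e-02,
        5.81434497e-02, -1.55640550e-04]), 'position': array([ 0.14234002, -0.60775836,  0.19217205]), 'tool_rot': array([ 9.93404645e-01,  1.14656223e-01,  5.08010091e-05, -1.07636641e-03]), 'ft_force': array([-0.59942369,  1.16433004,  0.05943137]), 'moment': array([-0.03398778, -0.01048771,  0.04176733]), 'grip_force': 0.0, 'grip_width': 0.08674132990391512}
side 449.9389766350571 279.87384841674714 213.19811981434762 [[-0.3688, 0.9295, -0.0024], [0.8899, 0.3523, -0.2898], [-0.2686, -0.109, -0.9571]] [ 0.2683 -0.4871  1.2397] [0.865 0.057 1.046]
top 492.0796824657301 282.73860044458087 221.0694091452577 [[-0.0448, -0.999, 0.0027], [-0.9771, 0.0432, -0.2086], [0.2082, -0.012, -0.978]] [-0.0213  0.6483  1.1327] [ 0.397 -0.036  1.243]
```

View pics/side0.png

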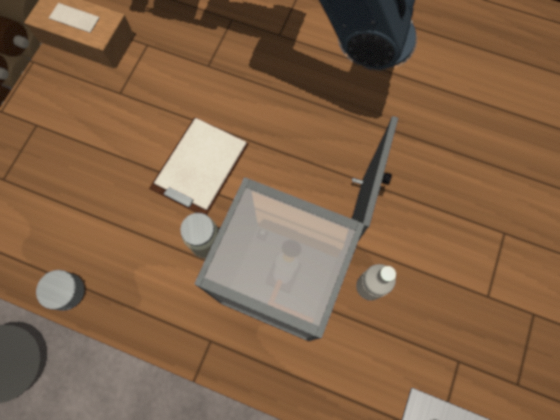

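View pics/top0.png

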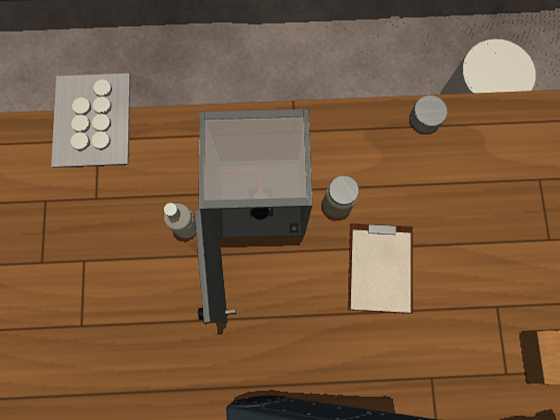

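The side view shows the cabinet roof with corners near (248,183), (202,280), (322,328) and (362,228). The door stands open to about (395,120). In the top view the roof corners are near (200,112), (309,110), (311,206) and (201,208), the plunger head is at (260,212), and the door's free edge is near (205,320).

```bash
cat > h.py <<'E'
import numpy as np
from rig import get_obs,cams
def ray(n,uv,m=None):
    m=m or cams.camera_model(n);R=np.array(m["R"]);t=np.array(m["t"])
    d=R.T@np.array([(uv[0]-m["cx"])/m["fx"],(uv[1]-m["cy"])/m["fy"],1]);return -R.T@t,d
def onz(n,uv,z,m=None):
    c,d=ray(n,uv,m);return c+d*(z-c[2])/d[2]
def tri(l):
    A=np.zeros((3,3));b=np.zeros(3)
    for c,d in l:
        d=d/np.linalg.norm(d);P=np.eye(3)-np.outer(d,d);A+=P;b+=P@c
    return np.linalg.solve(A,b)
def proj(n,X):
    m=cams.camera_model(n);p=np.array(m["R"])@X+np.array(m["t"]);return m["fx"]*p[0]/p[2]+m["cx"],m["fy"]*p[1]/p[2]+m["cy"]
E
python3 - <<'E'
from h import *
import cv2
S=[(248,183),(202,280),(322,333),(362,228)];T=[(311,206),(309,110),(200,112),(201,208)]
for s,t in zip(S,T): print(onz("side",s,.32).round(3),onz("top",t,.32).round(3),tri([ray("side",s),ray("top",t)]).round(3))
print("head",onz("top",(260,212),.115),onz("side",(291,247),.115))
print("door",onz("top",(205,309),.313),onz("side",(395,120),.313))
a=cv2.imread("pics/side0.png")[100:350,170:430];b=cv2.imread("pics/top0.png")[95:345,150:350]
cv2.imwrite("pics/c.png",cv2.resize(np.hstack([a,b]),(782,425),interpolation=cv2.INTER_CUBIC))
E
```

```text
[ 0.631 -0.096  0.32 ] [ 0.62  -0.103  0.32 ] [ 0.625 -0.103  0.299]
[ 0.813 -0.101  0.32 ] [ 0.819 -0.11   0.32 ] [ 0.814 -0.104  0.327]
[0.819 0.108 0.32 ] [0.825 0.109 0.32 ] [0.82  0.107 0.331]
[0.635 0.112 0.32 ] [0.626 0.109 0.32 ] [0.63  0.112 0.303]
head [0.66091155 0.00289846 0.115     ] [0.66485352 0.00076411 0.115     ]
door [0.43384752 0.10485786 0.313     ] [0.41852129 0.10300842 0.313     ]
```

View pics/c.png

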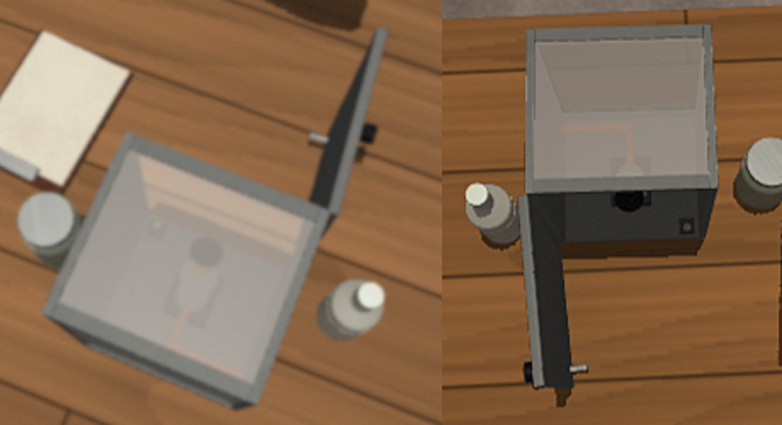

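Run:
```python
from h import *
import cv2
from scipy.optimize import least_squares
S=[(244.7,179.4),(196.5,283.5),(317,336),(366,226.5)];T=[(311.2,205),(308.2,109.7),(200,112.6),(200,207.4)]
L=np.array([[-.1,-.11],[.1,-.11],[.1,.11],[-.1,.11]])
for s,t in zip(S,T): print(onz("side",s,.32).round(3),onz("top",t,.32).round(3),tri([ray("side",s),ray("top",t)]).round(3))
def f(p,k=("side","top")):
    c,s=np.cos(p[2]),np.sin(p[2]);r=[]
    for n,P in(("side",S),("top",T)):
        if n in k:
            for l,q in zip(L,P): r+=list(onz(n,q,.32)[:2]-(p[:2]+[c*l[0]-s*l[1],s*l[0]+c*l[1]]))
    return r
for k in (("side",),("top",),("side","top")): r=least_squares(f,[.72,0,0],args=(k,));print(k,r.x.round(4),np.sqrt(2*r.cost/len(r.fun)))
p=r.x;W=lambda x,y,z:np.array([p[0]+np.cos(p[2])*x-np.sin(p[2])*y,p[1]+np.sin(p[2])*x+np.cos(p[2])*y,z])
h=W(-.1,.108,.313);print("hinge",h,"plunger",W(-.062,0,.115))
for n in("side","top"):print(proj(n,W(-.062,0,.115)))
for n,uv in(("top",(206.5,322)),("side",(393,118))):
    e=onz(n,uv,.313);print(e,np.linalg.norm((e-h)[:2]))
o=get_obs();print(cams.camera_model("wrist")["t"])
```

```text
[ 0.627 -0.104  0.32 ] [ 0.622 -0.103  0.32 ] [ 0.625 -0.105  0.312]
[ 0.821 -0.106  0.32 ] [ 0.82  -0.109  0.32 ] [ 0.821 -0.108  0.317]
[0.826 0.102 0.32 ] [0.823 0.109 0.32 ] [0.825 0.106 0.317]
[0.63  0.117 0.32 ] [0.627 0.111 0.32 ] [0.629 0.115 0.313]
('side',) [ 0.7262  0.0021 -0.0301] 0.0036443695582828806
('top',) [ 0.7232  0.0021 -0.0182] 0.0018112142923623687
('side', 'top') [ 0.7247  0.0021 -0.0241] 0.0031222501363411433
hinge [0.62733727 0.11248033 0.313     ] plunger [0.66272135 0.00359522 0.115     ]
(np.float64(292.6135227260652), np.float64(246.56494756533266))
(np.float64(259.6770736471195), np.float64(211.26440944376597))
[0.41001383 0.10236702 0.313     ] 0.2175586308086522
[0.41597966 0.09841547 0.313     ] 0.21182506280684885
[-0.62387971 -0.03080457  0.38946089]
```

Request:
servo_tool(moves="0 0 -0.04 0 0; 0 0 -0.08 0 0; 0 0 -0.12 0 0; 0 0 -0.16 0 0; 0 0 -0.20 0 0; 0 0 -0.20 0 0")

```text
time: 0.6
position: [0.1428, -0.6124, 0.403]
tool_rot: [0.993, 0.115, -0.0, 0.009]
ft_force: [-0.0, -1.4, 2.2]
grip_width: 0.0551
grip_force: 0.0
```

Request:
servo_tool(moves="0 0.04 0 0 0; 0 0.08 0 0 0; 0 0.12 0 0 0; 0 0.16 0 0 0; 0 0.20 0 0 0; 0 0.24 0 0 0; 0 0.28 0 0 0; 0 0.32 0 0 0; 0 0.36 0 0 0; 0 0.40 0 0 0")

```text
time: 1.43
position: [0.2028, -0.867, 0.3531]
tool_rot: [0.993, 0.115, 0.002, 0.016]
ft_force: [-0.6, -0.4, 0.2]
grip_width: 0.0012
grip_force: 0.0
```

Run:
```python
from h import *
o=get_obs();print(o["q"].round(3),o["position"].round(4),o["tool_rot"].round(3),o["time"])
```

```text
[-1.467  0.923  0.219  0.004  1.968 -0.125] [ 0.2028 -0.867   0.3531] [0.993 0.115 0.002 0.016] 1.4333
```

Request:
servo_tool(moves="0 0.04 0 0 0; 0 0.08 0 0 0; 0 0.12 0 0 0; 0 0.16 0 0 0; 0 0.20 0 0 0; 0 0.24 0 0 0")

```text
time: 1.93
position: [0.21, -0.8977, 0.3061]
tool_rot: [0.993, 0.115, 0.004, 0.032]
ft_force: [-0.0, -0.4, 0.1]
grip_width: 0.0003
grip_force: 0.0
```

Run:
```python
from h import *
o=get_obs();print(o["q"].round(3),o["position"].round(4),o["tool_rot"].round(3),o["time"])
```

```text
[-1.464  0.977  0.219  0.008  1.882 -0.121] [ 0.21   -0.8977  0.3061] [0.993 0.115 0.004 0.032] 1.9333
```

Request:
servo_tool(moves="0 -0.04 0 0 0; 0 -0.08 0 0 0; 0 -0.12 0 0 0; 0 -0.16 0 0 0; 0 -0.20 0 0 0; 0 -0.20 0 0 0")

```text
time: 2.43
position: [0.1637, -0.694, 0.2915]
tool_rot: [0.993, 0.115, 0.004, 0.026]
ft_force: [0.8, -0.8, -0.6]
grip_width: 0.0007
grip_force: 0.0
```

Run:
```python
from h import *
o=get_obs();print(o["q"].round(3),o["position"].round(4),o["tool_rot"].round(3),o["time"])
```

```text
[-1.5    0.55   1.113  0.01   1.428 -0.161] [ 0.1637 -0.694   0.2915] [0.993 0.115 0.004 0.026] 2.4333
```

```bash
cat > fk.py <<'E'
import numpy as np
from scipy.optimize import least_squares
D=[([0.52846,1.43391,1.18138],[np.hypot(.14234,-.60776),.19217]),([.923,.219,1.968],[np.hypot(.2028,-.867),.3531]),([.977,.219,1.882],[np.hypot(.21,-.8977),.3061]),([.55,1.113,1.428],[np.hypot(.1637,-.694),.2915])]
def fk(q,p):
    a=q[0];b=a+q[1];c=b+q[2]
    return np.array([p[0]*np.sin(a)+p[1]*np.sin(b)+p[2]*np.sin(c),p[3]+p[0]*np.cos(a)+p[1]*np.cos(b)+p[2]*np.cos(c)])
r=least_squares(lambda p:np.concatenate([fk(q,p)-x for q,x in D]+[0.001*(p-[.4,.4,.25,.35])]),[.4,.4,.25,.35])
P=r.x
if __name__=="__main__":print(P.round(4),r.fun.round(4))
E
python3 fk.py
```

```text
[0.6049 0.3718 1.1005 0.9212] [ 0.022   0.009  -0.0352 -0.0123 -0.0047 -0.0087  0.029   0.012   0.0002
 -0.      0.0009  0.0006]
```

```bash
cat >> h.py <<'E'
from scipy.spatial.transform import Rotation as Ro
def st(*targets):
    o=get_obs();R=Ro.from_quat(o["tool_rot"]).as_matrix()
    z=R[:,2];print("t",round(o["time"],2),"pos",o["position"].round(4),"q",o["q"].round(3),"tiltx %.1f tilty %.1f yaw %.1f"%(np.degrees(np.arctan2(z[0],-z[2])),np.degrees(np.arctan2(z[1],-z[2])),np.degrees(np.arctan2(R[1,0],R[0,0]))),"F",o["ft_force"].round(1))
    for T in targets: print(T,"->",(R.T@(np.array(T)-o["position"])).round(4))
E
python3 - <<'E'
from h import *
st((.64,.05,.5))
E
```

```text
t 2.43 pos [ 0.1637 -0.694   0.2915] q [-1.5    0.55   1.113  0.01   1.428 -0.161] tiltx 0.8 tilty -2.9 yaw 13.2 F [ 0.8 -0.8 -0.6]
(0.64, 0.05, 0.5) -> [ 0.6338 -0.6042 -0.2392]
```

Request:
servo_tool(moves=".025 -.024 -.02 0 0; .05 -.048 -.04 0 0; .075 -.072 -.06 0 0; .1 -.096 -.08 0 0; .125 -.12 -.1 0 0; .15 -.144 -.12 0 0; .175 -.168 -.14 0 0; .2 -.19 -.16 0 0; .226 -.216 -.18 0 0; .252 -.24 -.2 0 0")

```text
time: 3.27
position: [0.3529, -0.3984, 0.4791]
tool_rot: [0.993, 0.114, 0.004, 0.032]
ft_force: [0.3, -1.1, 1.2]
grip_width: 0.0005
grip_force: 0.0
```

Request:
servo_tool(moves=".029 -.028 0 0 0; .058 -.056 0 0 0; .087 -.083 0 0 0; .116 -.11 0 0 0; .145 -.138 0 0 0; .174 -.166 0 0 0; .203 -.193 0 0 0; .232 -.221 0 0 0; .261 -.248 0 0 0; .29 -.276 0 0 0")

```text
time: 4.1
position: [0.5729, -0.0642, 0.4609]
tool_rot: [0.993, 0.115, 0.004, 0.032]
ft_force: [0.6, -1.1, 1.3]
grip_width: 0.0005
grip_force: 0.0
```

Request:
servo_tool(moves=".029 -.028 0 5 0; .058 -.056 0 10 0; .087 -.083 0 14.5 0; .092 -.088 0 14.5 0; .092 -.088 0 14.5 0")

```text
time: 4.52
position: [0.6425, 0.043, 0.4538]
tool_rot: [0.999, -0.009, 0.007, 0.03]
ft_force: [-0.9, -0.9, -0.3]
grip_width: -0.0001
grip_force: 0.0
```

Run:
```python
from h import *
st((.64,.05,.5))
```

```text
t 4.52 pos [0.6425 0.043  0.4538] q [-0.075  0.392  0.968 -0.061  1.763  1.502] tiltx 0.8 tilty -3.5 yaw -1.0 F [-0.9 -0.9 -0.3]
(0.64, 0.05, 0.5) -> [-0.0019 -0.0041 -0.0466]
```

Request:
servo_tool(moves=".04 -.003 -.01 0 0; .08 -.006 -.02 0 0; .12 -.01 -.03 0 0; .16 -.014 -.03 0 0; .2 -.018 -.03 0 0; .24 -.02 -.03 0 0")

```text
time: 5.02
position: [0.829, 0.0508, 0.4549]
tool_rot: [0.999, -0.012, 0.013, 0.03]
ft_force: [0.5, -0.2, -2.5]
grip_width: 0.0006
grip_force: 0.0
```

Run:
```python
from h import *
st()
```

```text
t 5.02 pos [0.829  0.0508 0.4549] q [-0.049  0.8    0.227 -0.067  2.086  1.511] tiltx 1.5 tilty -3.4 yaw -1.3 F [ 0.5 -0.2 -2.5]
```

Request:
servo_tool(moves=".04 -.004 0 0 0")

```text
time: 5.1
position: [0.8452, 0.051, 0.4455]
tool_rot: [0.999, -0.012, 0.028, 0.029]
ft_force: [-0.3, 0.0, 0.5]
grip_width: 0.0002
grip_force: 0.0
```

Run:
```python
from h import *
st()
```

```text
t 5.1 pos [0.8452 0.051  0.4455] q [-0.049  0.814  0.223 -0.064  2.047  1.515] tiltx 3.1 tilty -3.4 yaw -1.3 F [-0.3  0.   0.5]
```

Request:
servo_tool(moves=".04 -.004 0 0 0")

```text
time: 5.18
position: [0.8608, 0.0521, 0.4349]
tool_rot: [0.999, -0.012, 0.04, 0.029]
ft_force: [-0.7, -0.0, -0.5]
grip_width: 0.0006
grip_force: 0.0
```

Run:
```python
from h import *
st()
```

```text
t 5.18 pos [0.8608 0.0521 0.4349] q [-0.047  0.828  0.221 -0.06   2.009  1.519] tiltx 4.6 tilty -3.4 yaw -1.2 F [-0.7 -0.  -0.5]
```

Request:
servo_tool(moves=".4 -.04 0 0 0")

```text
time: 5.27
position: [0.876, 0.0531, 0.4236]
tool_rot: [0.998, -0.011, 0.053, 0.028]
ft_force: [0.5, -0.6, 0.3]
grip_width: 0.0005
grip_force: 0.0
```

Run:
```python
from h import *
st()
```

```text
t 5.27 pos [0.876  0.0531 0.4236] q [-0.046  0.843  0.22  -0.057  1.97   1.522] tiltx 6.0 tilty -3.3 yaw -1.1 F [ 0.5 -0.6  0.3]
```

Request:
servo_tool(moves=".4 -.04 -.2 0 0")

```text
time: 5.35
position: [0.8819, 0.0545, 0.4226]
tool_rot: [0.998, -0.011, 0.061, 0.027]
ft_force: [0.3, -0.5, -1.6]
grip_width: 0.0005
grip_force: 0.0
```

Run:
```python
from h import *
st()
```

```text
t 5.35 pos [0.8819 0.0545 0.4226] q [-0.045  0.843  0.225 -0.053  1.949  1.524] tiltx 7.0 tilty -3.2 yaw -1.0 F [ 0.3 -0.5 -1.6]
```

Request:
servo_tool(moves=".04 -.02 -.01 0 0")

```text
time: 5.43
position: [0.8909, 0.0668, 0.4268]
tool_rot: [0.997, -0.012, 0.078, 0.027]
ft_force: [-0.0, -0.8, 1.1]
grip_width: 0.0006
grip_force: 0.0
```

Request:
servo_tool(moves=".04 -.02 -.01 0 0")

```text
time: 5.52
position: [0.8991, 0.0843, 0.4262]
tool_rot: [0.996, -0.011, 0.091, 0.025]
ft_force: [-0.1, -0.3, 0.1]
grip_width: 0.0005
grip_force: 0.0
```

Request:
servo_tool(moves=".04 -.02 -.01 0 0")

```text
time: 5.6
position: [0.9066, 0.0998, 0.4251]
tool_rot: [0.994, -0.009, 0.103, 0.023]
ft_force: [-0.5, 1.2, 0.1]
grip_width: 0.0004
grip_force: 0.0
```

Request:
servo_tool(moves=".04 -.02 -.01 0 0")

```text
time: 5.68
position: [0.9138, 0.1142, 0.4248]
tool_rot: [0.993, -0.009, 0.115, 0.022]
ft_force: [0.3, -0.2, -0.2]
grip_width: 0.0004
grip_force: 0.0
```

Run:
```python
from h import *
st()
```

```text
t 5.68 pos [0.9138 0.1142 0.4248] q [ 0.022  0.85   0.219 -0.052  1.843  1.59 ] tiltx 13.2 tilty -2.7 yaw -0.7 F [ 0.3 -0.2 -0.2]
```

Request:
servo_tool(moves=".04 -.01 -.01 0 0")

```text
time: 5.77
position: [0.9215, 0.1218, 0.4262]
tool_rot: [0.992, -0.007, 0.128, 0.019]
ft_force: [-0.5, -0.2, -0.1]
grip_width: 0.0004
grip_force: 0.0
```

Request:
servo_tool(moves=".04 -.01 -.01 0 0")

```text
time: 5.85
position: [0.9292, 0.1254, 0.4291]
tool_rot: [0.99, -0.007, 0.141, 0.018]
ft_force: [-0.3, -0.6, -0.3]
grip_width: 0.0004
grip_force: 0.0
```

Request:
servo_tool(moves=".04 -.01 -.01 0 0")

```text
time: 5.93
position: [0.9366, 0.1298, 0.4328]
tool_rot: [0.988, -0.007, 0.154, 0.016]
ft_force: [0.6, 0.5, 0.1]
grip_width: 0.0002
grip_force: 0.0
```

Request:
servo_tool(moves=".04 -.01 -.01 0 0")

```text
time: 6.02
position: [0.9435, 0.1347, 0.4371]
tool_rot: [0.986, -0.006, 0.167, 0.014]
ft_force: [0.5, 0.0, 0.1]
grip_width: 0.0005
grip_force: 0.0
```

Request:
servo_tool(moves=".04 -.01 -.01 0 0")

```text
time: 6.1
position: [0.9499, 0.1398, 0.4422]
tool_rot: [0.984, -0.006, 0.18, 0.012]
ft_force: [-0.8, -0.8, 0.1]
grip_width: 0.0008
grip_force: 0.0
```

Request:
servo_tool(moves=".04 -.01 -.01 0 0")

```text
time: 6.18
position: [0.9557, 0.1449, 0.4482]
tool_rot: [0.981, -0.005, 0.193, 0.01]
ft_force: [-0.0, 0.4, 0.3]
grip_width: 0.0004
grip_force: 0.0
```

Request:
servo_tool(moves=".04 -.01 -.01 0 0")

```text
time: 6.27
position: [0.961, 0.1498, 0.4552]
tool_rot: [0.979, -0.005, 0.205, 0.008]
ft_force: [0.6, -0.2, -0.2]
grip_width: 0.0006
grip_force: 0.0
```

Run:
```python
from h import *
st()
```

```text
t 6.27 pos [0.961  0.1498 0.4552] q [ 0.054  0.837  0.219 -0.039  1.673  1.622] tiltx 23.7 tilty -1.1 yaw -0.4 F [ 0.6 -0.2 -0.2]
```

Request:
servo_tool(moves=".04 0 -.01 0 0")

```text
time: 6.35
position: [0.9665, 0.1476, 0.4637]
tool_rot: [0.976, -0.003, 0.218, 0.005]
ft_force: [-0.3, 0.7, 0.5]
grip_width: 0.0001
grip_force: 0.0
```

Request:
servo_tool(moves=".04 0 -.01 0 0")

```text
time: 6.43
position: [0.9721, 0.1406, 0.4737]
tool_rot: [0.973, -0.003, 0.23, 0.004]
ft_force: [1.4, -1.1, -0.0]
grip_width: 0.0009
grip_force: 0.0
```

Request:
servo_tool(moves=".04 0 -.01 0 0")

```text
time: 6.52
position: [0.9771, 0.1347, 0.4842]
tool_rot: [0.97, -0.003, 0.243, 0.002]
ft_force: [-0.1, -0.8, 0.0]
grip_width: 0.0
grip_force: 0.0
```

Request:
servo_tool(moves=".04 0 -.01 0 0")

```text
time: 6.6
position: [0.9813, 0.1298, 0.4953]
tool_rot: [0.967, -0.003, 0.256, 0.001]
ft_force: [0.3, 0.5, -0.5]
grip_width: 0.0001
grip_force: 0.0
```

Request:
servo_tool(moves=".04 0 -.01 0 0")

```text
time: 6.68
position: [0.985, 0.1255, 0.507]
tool_rot: [0.963, -0.002, 0.268, -0.001]
ft_force: [0.4, 1.2, -0.0]
grip_width: 0.0008
grip_force: 0.0
```

Request:
servo_tool(moves=".04 0 -.01 0 0")

```text
time: 6.77
position: [0.9881, 0.1216, 0.5193]
tool_rot: [0.96, -0.002, 0.28, -0.003]
ft_force: [0.1, 0.7, -0.0]
grip_width: 0.0008
grip_force: 0.0
```

Request:
servo_tool(moves=".04 0 -.01 0 0")

```text
time: 6.85
position: [0.9906, 0.1179, 0.532]
tool_rot: [0.956, -0.001, 0.293, -0.004]
ft_force: [0.1, -0.9, 0.8]
grip_width: 0.0004
grip_force: 0.0
```

Run:
```python
from h import *
import cv2
st()
for n in("side","wrist"): cv2.imwrite(f"pics/{n}1.png",cams.camera(n))
```

```text
t 6.85 pos [0.9906 0.1179 0.532 ] q [0.006 0.778 0.219 0.004 1.55  1.581] tiltx 34.0 tilty 0.5 yaw -0.4 F [ 0.1 -0.9  0.8]
```

View pics/side1.png

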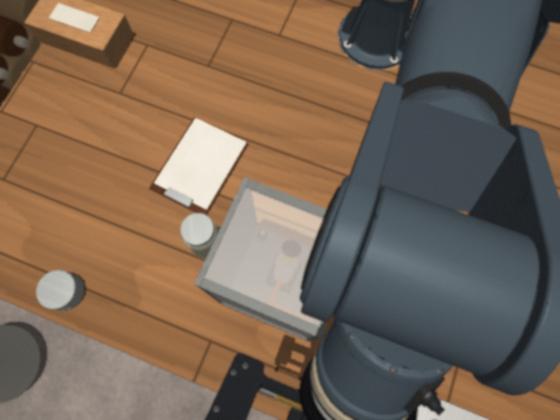

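Run:
```python
from h import *
st((.5,.003,.53),(.54,.003,.30))
from fk import *
D=[([.52846,1.43391,1.18138],.6242,.19217),([.923,.219,1.968],.8904,.3531),([.977,.219,1.882],.922,.3061),([.55,1.113,1.428],.713,.2915),([.392,.968,1.763],.6425,.4538),([.8,.227,2.086],.829,.4549),([.843,.22,1.97],.876,.4236),([.85,.219,1.843],.9205,.4248),([.837,.219,1.673],.9726,.4552),([.778,.219,1.55],.9906,.532)]
def f(p):
    r=[]
    for q,R,z in D:
        a=q[0];b=a+q[1];c=b+q[2]
        r+=[p[0]+p[1]*np.sin(a)+p[2]*np.sin(b)+p[3]*np.cos(b)+p[4]*np.sin(c)-R,p[5]+p[1]*np.cos(a)+p[2]*np.cos(b)-p[3]*np.sin(b)+p[4]*np.cos(c)-z]
    return r
s=least_squares(f,[0,.4,.4,0,.25,.35],loss="soft_l1",f_scale=.003);print(s.x.round(3),np.round(f(s.x),3))
```

```text
t 6.95 pos [0.9901 0.1174 0.5347] q [0.005 0.776 0.218 0.004 1.551 1.581] tiltx 34.2 tilty 0.5 yaw -0.4 F [-0.  -1.3  0.2]
(0.5, 0.003, 0.53) -> [-0.4074  0.115  -0.2723]
(0.54, 0.003, 0.3) -> [-0.5035  0.1169 -0.0596]
[0.001 0.595 0.395 0.106 0.329 0.255] [ 0.001 -0.001 -0.001  0.    -0.001 -0.    -0.001  0.     0.     0.001
  0.001 -0.     0.002 -0.    -0.    -0.    -0.002 -0.001  0.001  0.   ]
```

View pics/wrist1.png

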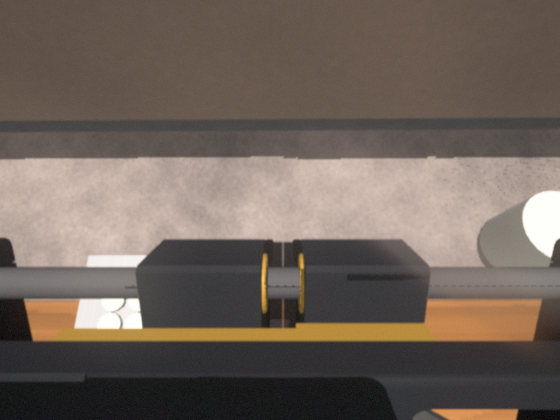

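Request:
servo_tool(moves="-.033 .009 -.022 0 0; -.065 .018 -.044 0 0; -.098 .027 -.065 0 0; -.13 .037 -.087 0 0; -.163 .046 -.109 0 0; -.196 .055 -.131 0 0; -.228 .064 -.153 0 0; -.261 .073 -.175 0 0; -.293 .082 -.196 0 0; -.326 .091 -.218 0 0")

```text
time: 7.78
position: [0.5959, 0.0281, 0.529]
tool_rot: [0.957, -0.001, 0.292, -0.004]
ft_force: [-0.1, -0.7, 0.8]
grip_width: 0.0005
grip_force: 0.0
```

Request:
servo_tool(moves="-.033 .009 -.022 0 0; -.06 .018 -.044 0 0; -.081 .024 -.054 0 0; -.1 .024 -.02 0 0; -.12 .024 .016 0 0; -.14 .024 .052 0 0; -.158 .024 .088 0 0; -.177 .026 .12 0 0; -.177 .026 .145 0 0; -.177 .026 .145 0 0")

```text
time: 8.62
position: [0.5302, 0.0046, 0.3045]
tool_rot: [0.958, -0.002, 0.287, -0.006]
ft_force: [0.1, -0.8, 0.3]
grip_width: 0.001
grip_force: 0.0
```

Run:
```python
from h import *
import cv2
st((.54,.003,.30))
a,b=[cams.camera(n) for n in("top","wrist")]
cv2.imwrite("pics/tw2.png",cv2.resize(np.hstack([a,b]),(800,300)))
cv2.imwrite("pics/wrist2.png",b)
```

```text
t 8.62 pos [0.5302 0.0046 0.3045] q [-0.323  0.049  1.986  0.343  0.579  1.014] tiltx 33.3 tilty 0.7 yaw -0.4 F [ 0.1 -0.8  0.3]
(0.54, 0.003, 0.3) -> [0.0058 0.0017 0.0091]
```

View pics/tw2.png

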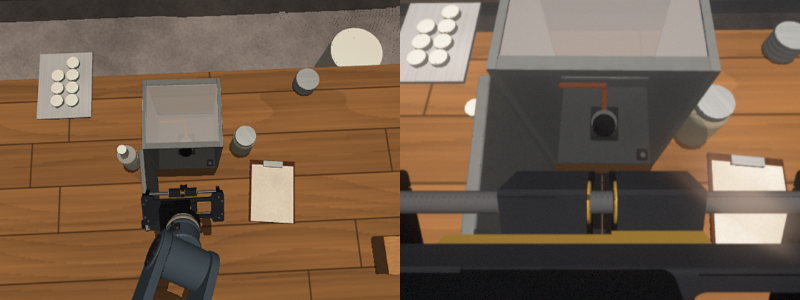

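Run:
```python
from h import *
import cv2
st((.6065,.0035,.198))
im=cv2.imread("pics/wrist2.png");print("pred",proj("wrist",np.array([.6625,.0035,.115])))
g=im.max(axis=2)[140:205,250:320]
cv2.imwrite("pics/z.png",cv2.resize(im[60:300,90:510],(800,457),interpolation=cv2.INTER_CUBIC))
n,l,s,c=cv2.connectedComponentsWithStats((g<32).astype(np.uint8));
for i in range(1,n):
    if s[i,4]>100:print(s[i],c[i]+[250,140],ray("wrist",c[i]+[250,140]))
```

```text
t 8.72 pos [0.5325 0.0039 0.31  ] q [-0.323  0.043  1.98   0.342  0.582  1.014] tiltx 33.9 tilty 0.5 yaw -0.3 F [0.5 0.1 1.3]
(0.6065, 0.0035, 0.198) -> [-0.0009  0.0015  0.1342]
pred (np.float64(284.0930296814529), np.float64(178.05827591741448))
[ 21  28  29  24 362] [282.62154696 180.85911602] (array([0.48209204, 0.00209862, 0.5072153 ]), array([ 0.41187847,  0.00768469, -0.91536425]))
```

View pics/z.png

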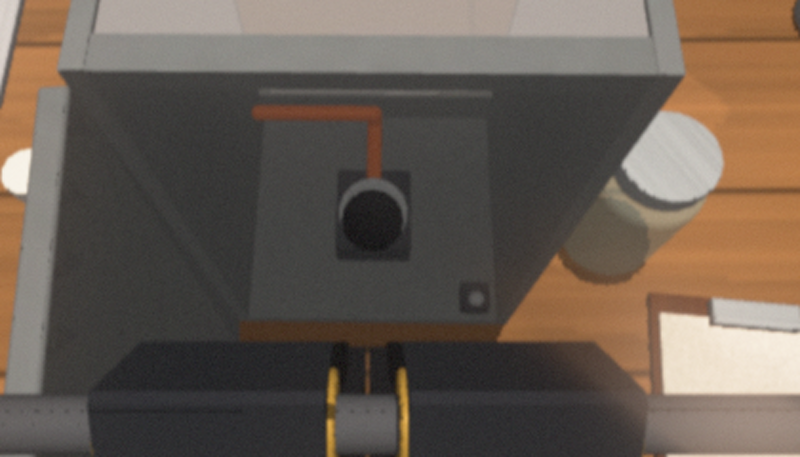

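Request:
servo_tool(moves="0 .001 .03 0 0; 0 .001 .06 0 0; 0 .001 .09 0 0; 0 .001 .12 0 0; 0 .001 .14 0 0; 0 .001 .16 0 0; 0 .001 .175 0 0; 0 .001 .185 0 0; 0 .001 .185 0 0; 0 .001 .185 0 0")

```text
time: 9.55
position: [0.6369, 0.004, 0.1584]
tool_rot: [0.956, -0.001, 0.293, -0.004]
ft_force: [-0.7, -0.6, 0.2]
grip_width: 0.0008
grip_force: 0.0
```

Run:
```python
from h import *
import cv2
st((.664,.003,.115))
a,b=[cams.camera(n) for n in("top","wrist")]
cv2.imwrite("pics/tw3.png",cv2.resize(np.hstack([a[80:360,120:400],b[:,:420]]) if 0 else np.hstack([cv2.resize(a[90:300,150:430],(560,420)),b]),(800,300)))
```

```text
t 9.55 pos [0.6369 0.004  0.1584] q [-0.246  0.453  1.954  0.756  0.211  0.625] tiltx 34.1 tilty 0.5 yaw -0.3 F [-0.7 -0.6  0.2]
(0.664, 0.003, 0.115) -> [-0.002   0.0014  0.0511]
```

View pics/tw3.png

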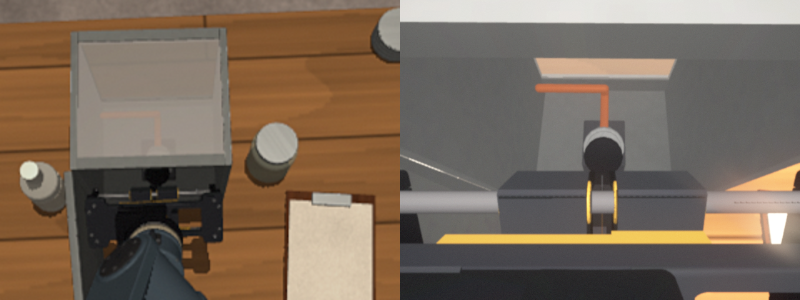

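Request:
servo_tool(moves="-.002 .001 .015 0 0; -.002 .001 .027 0 0; -.002 .001 .036 0 0; -.002 .001 .041 0 0; -.002 .001 .044 0 0; -.002 .001 .046 0 0; -.002 .001 .046 0 0")

```text
time: 10.23
position: [0.6595, 0.0035, 0.1177]
tool_rot: [0.956, -0.001, 0.292, -0.004]
ft_force: [-0.2, 1.1, 0.3]
grip_width: 0.0005
grip_force: 0.0
```

```bash
cat >> h.py <<'E'
def pf():
    o=get_obs();R=Ro.from_quat(o["tool_rot"]).as_matrix();u=np.array([-np.sin(.5585),0.013,np.cos(.5585)])
    print("Faxial %.1f"%(o["ft_force"]@u),"Ftool",(R.T@o["ft_force"]).round(1),"depth %.1f mm"%(1e3*(np.array([.664,.003,.115])-o["position"]).dot(u)),"M",o["moment"].round(2))
E
python3 - <<'E'
from h import *
st();pf()
E
```

```text
t 10.23 pos [0.6595 0.0035 0.1177] q [-0.235  0.553  1.927  1.032  0.161  0.353] tiltx 34.0 tilty 0.5 yaw -0.3 F [-0.2  1.1  0.3]
Faxial 0.4 Ftool [ 0.  -1.1 -0.4] depth -4.7 mm M [ 0.08  0.35 -0.03]
```

Request:
servo_tool(moves="0 0 .002 0 0; 0 0 .004 0 0; 0 0 .006 0 0; 0 0 .008 0 0; 0 0 .008 0 0")

```text
time: 10.65
position: [0.6638, 0.0036, 0.11]
tool_rot: [0.957, -0.001, 0.291, -0.004]
ft_force: [-0.3, 0.8, -0.1]
grip_width: -0.0002
grip_force: 0.0
```

Run:
```python
from h import *
st();pf()
```

```text
t 10.65 pos [0.6638 0.0036 0.11  ] q [-0.233  0.571  1.921  1.083  0.154  0.303] tiltx 33.9 tilty 0.5 yaw -0.3 F [-0.3  0.8 -0.1]
Faxial 0.1 Ftool [-0.3 -0.8 -0.1] depth 4.1 mm M [-0.    0.32 -0.01]
```

Request:
servo_tool(moves="0 0 .002 0 0; 0 0 .004 0 0; 0 0 .006 0 0; 0 0 .006 0 0")

```text
time: 10.98
position: [0.6671, 0.0036, 0.1048]
tool_rot: [0.957, -0.001, 0.291, -0.004]
ft_force: [-0.3, 1.3, 0.7]
grip_width: 0.0001
grip_force: 0.0
```

Run:
```python
from h import *
import cv2
st();pf()
a=cams.camera("wrist");cv2.imwrite("pics/w4.png",cv2.resize(a[:,100:460],(700,583)) if 0 else cv2.resize(a,(640,480)))
b=cams.camera("top");cv2.imwrite("pics/t4.png",b)
```

```text
t 10.98 pos [0.6671 0.0036 0.1048] q [-0.231  0.584  1.915  1.122  0.15   0.265] tiltx 33.9 tilty 0.5 yaw -0.3 F [-0.3  1.3  0.7]
Faxial 0.8 Ftool [ 0.1 -1.3 -0.8] depth 10.3 mm M [0.   0.4  0.05]
```

View pics/w4.png

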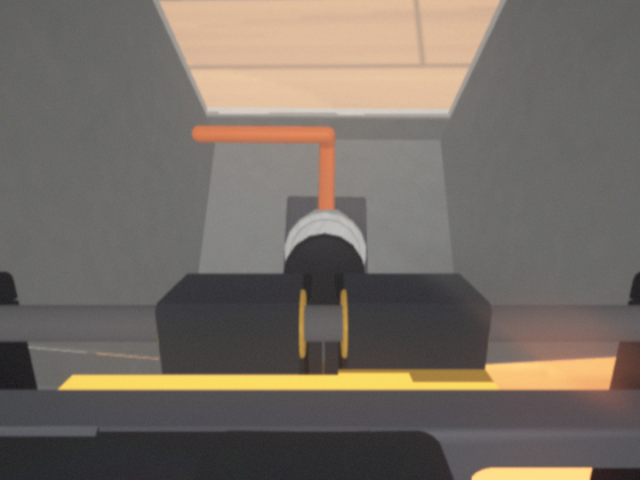

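Run:
```python
from h import *
m=cams.camera_model("wrist");print(m["fx"],m["cx"],m["cy"]);o=get_obs()
X=o["position"];R=np.array(m["R"]);t=np.array(m["t"]);print("tcp",proj("wrist",X),(R@X+t))
u=np.array([-np.sin(.5585),0.013,np.cos(.5585)]);v=np.array([np.cos(.5585),0,np.sin(.5585)]);w=np.array([0,1,0])
k=8/7
for hx in(.6625,.668,.674,.68):
    c=np.array([hx,.003,.115])
    print(hx,"c",np.array(proj("wrist",c))*k,"top",np.array(proj("wrist",c+.021*v))*k,"bot",np.array(proj("wrist",c-.021*v))*k,"L",np.array(proj("wrist",c+.021*w))*k,"R",np.array(proj("wrist",c-.021*w))*k)
print(np.array(proj("wrist",X))*k, np.array(proj("wrist",X-.019*Ro.from_quat(o["tool_rot"]).as_matrix()[:,2]))*k)
```

```text
334.30929975016136 282.52311915356535 209.99305322937911
tcp (np.float64(282.4133651970879), np.float64(238.7132653382804)) [-6.65914863e-05  1.74255368e-02  2.02836908e-01]
0.6625 c [323.88904319 276.65814067] top [323.71608358 235.79665512] bot [324.05385252 315.59413493] L [282.13516028 276.75042724] R [365.71460268 276.56569568]
0.668 c [323.8773407  266.07883858] top [323.70575272 225.35002525] bot [324.04091693 304.90595367] L [282.51387481 266.17924238] R [365.3111479  265.97826404]
0.674 c [323.86482162 254.76132378] top [323.69470628 214.17979019] bot [324.0270724  293.46674178] L [282.91902238 254.87022354] R [364.87954765 254.65224071]
0.68 c [323.85255304 243.67026364] top [323.68388617 203.23842423] bot [324.01349853 282.25118045] L [283.31607001 243.78730112] R [364.45659057 243.55303112]
[322.75813165 272.81516039] [322.772662   286.01934013]
```

Request:
servo_tool(moves="0 0 .002 0 0; 0 0 .004 0 0; 0 0 .005 0 0; 0 0 .005 0 0")

```text
time: 11.42
position: [0.6699, 0.0037, 0.1009]
tool_rot: [0.957, -0.001, 0.291, -0.004]
ft_force: [-0.6, -0.6, 0.1]
grip_width: 0.0002
grip_force: 0.0
```

Run:
```python
from h import *
st();pf()
```

```text
t 11.42 pos [0.6699 0.0037 0.1009] q [-0.229  0.594  1.911  1.155  0.147  0.233] tiltx 33.9 tilty 0.5 yaw -0.3 F [-0.6 -0.6  0.1]
Faxial 0.4 Ftool [-0.4  0.6 -0.4] depth 15.1 mm M [ 0.02  0.28 -0.03]
```

```bash
cat > hd.py <<'E'
from h import *
import cv2
def head(im):
    g=cv2.cvtColor(im,cv2.COLOR_BGR2GRAY).astype(float);P=[]
    r=[]
    for v in range(212,238,3):
        row=g[v,235:335];d=np.where(row<45)[0]
        if len(d):
            r.append((v,d[0]+235,d[-1]+235,len(d)))
    return r,g
if __name__=="__main__":
    st();pf()
    b=cams.camera("wrist");cv2.imwrite("pics/w5.png",b)
    a=cv2.resize(cv2.imread("pics/w4.png"),(560,420),interpolation=cv2.INTER_AREA)
    for im in(a,b):
        r,g=head(im);print(r);print(g[232,235:335:3].astype(int));print(g[195:245:2,284].astype(int))
E
python3 hd.py
```

```text
t 11.42 pos [0.6699 0.0037 0.1009] q [-0.229  0.594  1.911  1.155  0.147  0.233] tiltx 33.9 tilty 0.5 yaw -0.3 F [-0.6 -0.6  0.1]
Faxial 0.4 Ftool [-0.4  0.6 -0.4] depth 15.1 mm M [ 0.02  0.28 -0.03]
[]
[132 132 130 130 120  53  51  53  52  52  53  53  53  50  52  51  53  54
  52  53  51  54  52  51  53  50  51  52  91 128 133 130 128 129]
[182 186 188 186 151  73  54  57  60  59  57  57  56  58  56  54  53  54
  54  52  51  50  51  49  51]
[]
[135 133 135 136 119  52  53  55  54  55  57  56  56  51  57  53  56  54
  55  58  52  54  57  53  57  54  54  58 126 120 135 133 133 135]
[183 188 191 194 193 169  73  54  61  64  63  58  61  60  55  56  55  58
  52  55  52  53  51  53  52]
```

```bash
cat > tq.py <<'E'
from h import *
st();pf();o=get_obs();print("tau",o["joint_torque"].round(2),"v",o["joint_velocities"].round(3))
E
python3 tq.py
```

```text
t 11.47 pos [0.6698 0.0037 0.1009] q [-0.229  0.594  1.911  1.154  0.147  0.234] tiltx 33.9 tilty 0.5 yaw -0.3 F [0.2 0.9 0.5]
Faxial 0.4 Ftool [ 0.4 -0.9 -0.3] depth 15.0 mm M [ 0.05  0.37 -0.04]
tau [-1.000e-02 -3.901e+01 -9.890e+00  3.300e-01 -4.200e-01  0.000e+00] v [-0.001 -0.004  0.002 -0.005  0.001  0.003]
```

Request:
servo_tool(moves="0 0 .001 0 0; 0 0 .002 0 0; 0 0 .002 0 0")

```text
time: 11.72
position: [0.671, 0.0037, 0.0994]
tool_rot: [0.957, -0.001, 0.291, -0.004]
ft_force: [0.3, -0.2, -0.1]
grip_width: 0.0005
grip_force: 0.0
```

```bash
python3 tq.py
```

```text
t 11.72 pos [0.671  0.0037 0.0994] q [-0.229  0.598  1.909  1.168  0.146  0.22 ] tiltx 33.9 tilty 0.5 yaw -0.3 F [ 0.3 -0.2 -0.1]
Faxial -0.3 Ftool [0.1 0.2 0.3] depth 17.0 mm M [-0.01  0.32  0.01]
tau [ 1.00e-02 -3.92e+01 -9.82e+00  3.40e-01 -3.90e-01 -2.00e-02] v [-0.002 -0.003  0.    -0.009  0.     0.009]
```

Request:
servo_tool(moves="0 0 .001 0 0; 0 0 .002 0 0; 0 0 .002 0 0")

```text
time: 11.97
position: [0.6721, 0.0037, 0.0977]
tool_rot: [0.957, -0.001, 0.291, -0.004]
ft_force: [1.2, 0.2, 0.0]
grip_width: 0.0003
grip_force: 0.0
```

```bash
python3 tq.py
```

```text
t 11.97 pos [0.6721 0.0037 0.0977] q [-0.228  0.602  1.907  1.181  0.145  0.207] tiltx 33.9 tilty 0.5 yaw -0.3 F [1.2 0.2 0. ]
Faxial -0.6 Ftool [ 1.  -0.2  0.6] depth 19.0 mm M [0.01 0.34 0.02]
tau [ 0.000e+00 -3.934e+01 -9.770e+00  3.400e-01 -3.700e-01 -2.000e-02] v [-0.    -0.003  0.002 -0.01   0.002  0.011]
```

Run:
```python
from h import *
import cv2
b=cams.camera("wrist");a=cams.camera("top");cv2.imwrite("pics/w6.png",b);cv2.imwrite("pics/t6.png",a)
print("tcp top",proj("top",get_obs()["position"]),"wr",proj("wrist",get_obs()["position"]))
f=lambda i:(255*np.clip((i.astype(float)-15)/90,0,1)**.7).astype(np.uint8)
w=cv2.resize(f(b[180:330,200:370]),(520,459),interpolation=cv2.INTER_CUBIC);t=cv2.resize(f(a[190:270,225:295][:, :]),(280,320),interpolation=cv2.INTER_CUBIC)
c=np.zeros((459,800,3),np.uint8);c[:,:520]=w;c[:320,520:]=t;cv2.imwrite("pics/z6.png",c)
```

```text
tcp top (np.float64(259.8010412100759), np.float64(209.1190128795028)) wr (np.float64(282.39406981389976), np.float64(238.73557992746538))
```

View pics/z6.png

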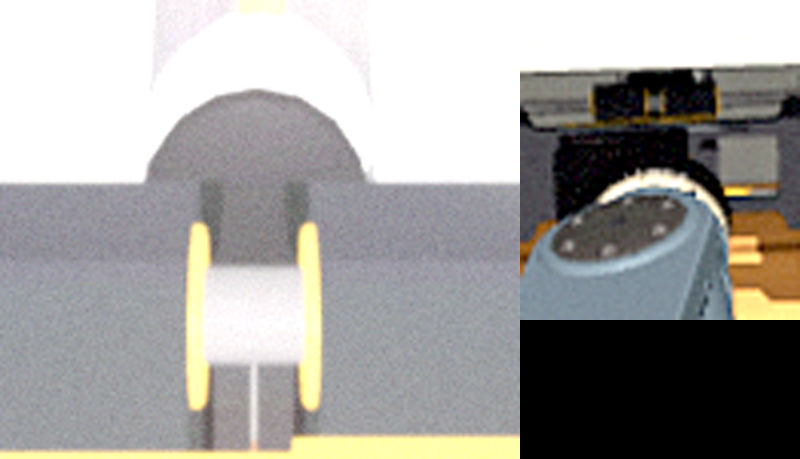

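Run:
```python
import cv2
a=cv2.imread("pics/wrist1.png");b=cv2.imread("pics/wrist2.png");c=cv2.imread("pics/w6.png")
for im in(a,b,c):
    g=cv2.GaussianBlur(cv2.cvtColor(im,cv2.COLOR_BGR2GRAY),(3,3),0)
    for v in range(224,272,6): print(v,g[v,256:312:3])
    print()
from h import *
m=cams.camera_model("wrist");R=np.array(m["R"]);o=get_obs();T=Ro.from_quat(o["tool_rot"]).as_matrix()
C=-R.T@np.array(m["t"]);print("cam in tool",(T.T@(C-o["position"])).round(3),(R@T).round(3))
```

```text
224 [190 192 192 191 190 188 193 192 189 182 184 182 179 184 182 187 190 189
 191]
230 [194 190 189 191 188 191 190 186 188 188 186 183 184 184 183 185 191 192
 189]
236 [186 182 185 182 179 184 187 184 183 181 175 178 178 183 184 183 185 182
 182]
242 [ 62  62  62  54  52  55  99 105 108 128 106 107  88  53  53  58  62  63
  63]
248 [61 60 60 50 48 49 57 57 62 97 56 57 54 48 48 51 61 62 62]
254 [ 59  59  78 114  55  50  54  55  60  96  55  54  54  47  66 117  65  58
  58]
260 [ 58  58 111 153  64  47  53  54  59  93  54  52  54  45  87 160  79  58
  58]
266 [ 70  68 138 151  69  61  63  62  62  85  62  63  63  61  84 168  95  70
  70]

224 [67 67 66 67 67 68 65 66 66 67 67 66 66 67 65 65 68 66 68]
230 [56 55 55 55 57 55 56 55 56 57 56 56 55 57 56 56 57 56 57]
236 [55 55 55 55 55 54 55 57 57 56 56 56 57 55 56 54 56 55 57]
242 [40 39 38 27 25 26 40 42 42 46 42 42 34 25 26 32 39 38 41]
248 [40 40 38 26 26 27 32 34 37 63 35 34 34 22 25 26 39 39 39]
254 [40 40 56 89 33 26 34 33 38 56 35 35 32 25 45 93 44 40 39]
260 [ 39  40  87 123  45  29  34  35  37  63  35  35  34  27  65 130  59  39
  40]
266 [ 52  50 111 125  54  46  46  44  44  62  45  44  44  43  62 138  75  52
  53]

224 [56 57 58 58 59 59 59 59 58 58 60 59 58 59 59 58 58 58 55]
230 [56 56 56 56 57 57 58 57 58 58 57 57 56 57 57 56 56 56 54]
236 [54 55 54 54 56 55 55 55 56 55 55 54 54 54 54 53 53 54 55]
242 [59 59 57 50 46 46 52 52 54 55 53 54 51 44 45 56 58 59 59]
248 [58 56 57 49 44 45 52 52 52 52 53 51 49 44 45 52 58 58 59]
254 [ 57  57  77 114  54  44  52  51  51  51  51  51  49  44  74 116  63  56
  57]
260 [ 57  57 100 140  78  46  51  50  51  50  50  50  50  44 109 141  75  56
  57]
266 [ 61  60 117 142  86  63  64  63  63  64  62  63  63  63 107 146  85  60
  60]

cam in tool [ 0.068 -0.    -0.192] [[-0.     1.    -0.001]
 [-0.968 -0.    -0.252]
 [-0.252  0.001  0.968]]
```

Request:
servo_tool(moves="0 0 .002 0 0; 0 0 .004 0 0; 0 0 .006 0 0; 0 0 .006 0 0")

```text
time: 12.4
position: [0.6755, 0.0037, 0.0924]
tool_rot: [0.957, -0.001, 0.291, -0.004]
ft_force: [-0.2, 0.2, -1.0]
grip_width: 0.0003
grip_force: 0.0
```

```bash
python3 tq.py
```

```text
t 12.4 pos [0.6755 0.0037 0.0924] q [-0.227  0.614  1.901  1.222  0.141  0.168] tiltx 33.9 tilty 0.5 yaw -0.3 F [-0.2  0.2 -1. ]
Faxial -0.7 Ftool [-0.7 -0.2  0.7] depth 25.3 mm M [ 0.03  0.36 -0.01]
tau [ 1.000e-02 -3.976e+01 -9.640e+00  3.700e-01 -2.900e-01 -6.000e-02] v [-0.    -0.004  0.003 -0.017  0.     0.02 ]
```

```bash
cat > cw.py <<'E'
from h import *
import cv2,sys
def ch(im):
    g=cv2.GaussianBlur(cv2.cvtColor(im,cv2.COLOR_BGR2GRAY),(1,5),0).astype(float);o=[]
    for v in(216,222,228,234):
        r=g[v,200:365]
        c=82
        i=next((c-k for k in range(1,70) if r[c-k]>88),None);j=next((c+k for k in range(1,70) if r[c+k]>88),None)
        f=lambda a,b:a+(88-r[a])/(r[b]-r[a])*(b-a)
        o.append((round(200+f(i+1,i),1),round(200+f(j-1,j),1)) if i and j else None)
    col=g[:,284];k=next((k for k in range(230,150,-1) if col[k]>88),None);return o,k
b=cams.camera("wrist");cv2.imwrite(f"pics/w{sys.argv[1]}.png",b)
for n in("w5","w6","w"+sys.argv[1]):print(n,ch(cv2.imread(f"pics/{n}.png")))
E
python3 cw.py 7
```

```text
w5 ([(np.float64(259.3), np.float64(307.0)), (np.float64(254.6), np.float64(312.0)), (np.float64(250.6), np.float64(316.0)), (np.float64(247.9), np.float64(318.7))], 206)
w6 ([(np.float64(261.9), np.float64(304.4)), (np.float64(255.5), np.float64(311.1)), (np.float64(251.4), np.float64(315.2)), (np.float64(247.6), np.float64(318.0))], 208)
w7 ([(np.float64(265.9), np.float64(300.9)), (np.float64(256.8), np.float64(309.9)), (np.float64(252.6), np.float64(314.2)), (np.float64(248.4), np.float64(318.1))], 211)
```

Request:
servo_tool(moves="0 0 .002 0 0; 0 0 .004 0 0; 0 0 .005 0 0; 0 0 .005 0 0")

```text
time: 12.78
position: [0.6781, 0.0038, 0.0888]
tool_rot: [0.957, -0.001, 0.291, -0.004]
ft_force: [-1.8, -0.4, 4.3]
grip_width: 0.0004
grip_force: 2.5
```

```bash
python3 tq.py; python3 cw.py 8
```

```text
t 12.78 pos [0.6781 0.0038 0.0888] q [-0.225  0.623  1.896  1.255  0.139  0.135] tiltx 33.9 tilty 0.5 yaw -0.3 F [-1.8 -0.4  4.3]
Faxial 4.6 Ftool [ 0.9  0.4 -4.6] depth 29.7 mm M [-0.01  0.34 -0.03]
tau [ 1.100e-01 -3.769e+01 -1.005e+01  3.500e-01 -1.700e-01 -2.000e-02] v [-0.001 -0.007  0.002 -0.011  0.001  0.011]
w5 ([(np.float64(259.3), np.float64(307.0)), (np.float64(254.6), np.float64(312.0)), (np.float64(250.6), np.float64(316.0)), (np.float64(247.9), np.float64(318.7))], 206)
w6 ([(np.float64(261.9), np.float64(304.4)), (np.float64(255.5), np.float64(311.1)), (np.float64(251.4), np.float64(315.2)), (np.float64(247.6), np.float64(318.0))], 208)
w8 ([(np.float64(268.6), np.float64(298.1)), (np.float64(258.8), np.float64(307.4)), (np.float64(253.5), np.float64(313.4)), (np.float64(249.4), np.float64(317.4))], 213)
```

Request:
servo_tool(moves="0 0 .0015 0 0; 0 0 .003 0 0; 0 0 .0045 0 0; 0 0 .006 0 0; 0 0 .006 0 0")

```text
time: 13.25
position: [0.6814, 0.0037, 0.0835]
tool_rot: [0.957, -0.001, 0.291, -0.004]
ft_force: [-3.8, 0.3, 5.9]
grip_width: 0.0004
grip_force: 3.7
```

```bash
python3 tq.py
```

```text
t 13.25 pos [0.6814 0.0037 0.0835] q [-0.224  0.636  1.89   1.296  0.136  0.095] tiltx 33.9 tilty 0.5 yaw -0.3 F [-3.8  0.3  5.9]
Faxial 7.0 Ftool [ 0.1 -0.3 -7. ] depth 35.9 mm M [-0.05  0.49 -0.08]
tau [ 3.700e-01 -3.729e+01 -1.044e+01  3.700e-01  2.000e-02 -3.000e-02] v [ 0.001 -0.003  0.004 -0.009 -0.     0.008]
```

Request:
servo_tool(moves="0 0 .001 0 0; 0 0 .002 0 0; 0 0 .0025 0 0; 0 0 .0025 0 0")

```text
time: 13.58
position: [0.6826, 0.0037, 0.0816]
tool_rot: [0.957, -0.001, 0.291, -0.004]
ft_force: [-5.5, -1.0, 6.3]
grip_width: 0.0006
grip_force: 4.2
```

Request:
servo_tool(moves="0 0 .0007 0 0; 0 0 .0014 0 0; 0 0 .0014 0 0")

```text
time: 13.83
position: [0.6833, 0.0037, 0.0805]
tool_rot: [0.957, -0.001, 0.291, -0.004]
ft_force: [-5.5, -0.5, 6.4]
grip_width: 0.0008
grip_force: 4.4
```

```bash
python3 tq.py
```

```text
t 13.83 pos [0.6833 0.0037 0.0805] q [-0.223  0.643  1.887  1.322  0.134  0.069] tiltx 33.9 tilty 0.5 yaw -0.3 F [-5.5 -0.5  6.4]
Faxial 8.3 Ftool [-1.   0.4 -8.4] depth 39.5 mm M [-0.15  0.57 -0.1 ]
tau [  0.48 -37.05 -10.68   0.36   0.12   0.  ] v [-0.001 -0.001  0.003 -0.005  0.001  0.005]
```

Spring slope fits (8.3 N, about 9 mm in). I'll go on in millimetre steps.

Request:
servo_tool(moves="0 0 .0007 0 0; 0 0 .0014 0 0; 0 0 .0014 0 0")

```text
time: 14.08
position: [0.6837, 0.0037, 0.0798]
tool_rot: [0.957, -0.001, 0.291, -0.004]
ft_force: [-9.1, -1.2, 11.6]
grip_width: 0.0004
grip_force: 6.6
```

Request:
servo_tool(moves="0 0 .0007 0 0; 0 0 .0014 0 0; 0 0 .0014 0 0")

```text
time: 14.33
position: [0.6838, 0.0037, 0.0797]
tool_rot: [0.956, -0.001, 0.292, -0.004]
ft_force: [-14.2, -1.1, 19.6]
grip_width: 0.0005
grip_force: 12.0
```

```bash
python3 tq.py
```

```text
t 14.33 pos [0.6838 0.0037 0.0797] q [-0.222  0.645  1.887  1.341  0.133  0.051] tiltx 33.9 tilty 0.4 yaw -0.3 F [-14.2  -1.1  19.6]
Faxial 24.1 Ftool [ -0.9   1.  -24.2] depth 40.4 mm M [-0.2   0.71 -0.11]
tau [  0.81 -30.81 -12.57   0.39   0.3    0.  ] v [-0.001 -0.    -0.001 -0.004  0.     0.006]
```

Request:
servo_tool(moves="0 0 -.0004 0 0; 0 0 -.0004 0 0; 0 0 -.0004 0 0; 0 0 -.0004 0 0; 0 0 -.0004 0 0; 0 0 -.0004 0 0; 0 0 -.0004 0 0; 0 0 -.0004 0 0; 0 0 -.0004 0 0; 0 0 -.0004 0 0")

```text
time: 15.17
position: [0.6838, 0.0037, 0.0797]
tool_rot: [0.957, -0.001, 0.292, -0.004]
ft_force: [-13.1, -1.5, 16.5]
grip_width: 0.0006
grip_force: 10.5
```

Request:
servo_tool(moves="0 0 0 0 0; 0 0 0 0 0; 0 0 0 0 0; 0 0 0 0 0; 0 0 0 0 0; 0 0 0 0 0")

```text
time: 15.67
position: [0.6838, 0.0037, 0.0797]
tool_rot: [0.957, -0.001, 0.292, -0.004]
ft_force: [-13.4, -1.4, 16.2]
grip_width: 0.0006
grip_force: 10.5
```

Request:
servo_tool(moves="0 0 -.004 0 0; 0 0 -.008 0 0; 0 0 -.012 0 0; 0 0 -.016 0 0; 0 0 -.025 0 0; 0 0 -.04 0 0; 0 0 -.06 0 0; 0 0 -.085 0 0; 0 0 -.11 0 0; 0 0 -.13 0 0")

```text
time: 16.5
position: [0.612, 0.003, 0.187]
tool_rot: [0.957, -0.001, 0.291, -0.004]
ft_force: [0.1, -0.7, 0.2]
grip_width: 0.0009
grip_force: 0.0
```

Request:
servo_tool(moves="0 0 -.03 0 0; 0 0 -.06 0 0; 0 0 -.09 0 0; 0 0 -.12 0 0; 0 0 -.15 0 0; 0 0 -.15 0 0")

```text
time: 17.0
position: [0.5293, 0.0016, 0.3159]
tool_rot: [0.955, -0.001, 0.295, -0.003]
ft_force: [0.5, 1.0, 0.5]
grip_width: 0.0006
grip_force: 0.0
```

Run:
```python
from h import *
import cv2
st();pf()
b=cams.camera("wrist");cv2.imwrite("pics/w9.png",b)
a=cams.camera("side");cv2.imwrite("pics/s9.png",a);cv2.imwrite("pics/t9.png",cams.camera("top"))
# predicted head px at old estimate vs dark blob
print("pred",proj("wrist",np.array([.6625,.003,.115])))
g=b.max(axis=2);n,l,s,c=cv2.connectedComponentsWithStats((g[130:238,240:330]<40).astype(np.uint8))
for i in range(1,n):
    if s[i,4]>80:print(s[i]+[240,130,0,0,0],c[i]+[240,130])
```

```text
t 17.0 pos [0.5293 0.0016 0.3159] q [-0.333  0.026  1.983  0.348  0.589  1.002] tiltx 34.4 tilty 0.4 yaw -0.2 F [0.5 1.  0.5]
Faxial 0.2 Ftool [ 0.7 -1.  -0.2] depth -241.8 mm M [ 0.01  0.31 -0.02]
pred (np.float64(282.80912752299315), np.float64(175.96375574389276))
[268 165  30  33 735] [282.29931973 180.16054422]
```

Run:
```python
from h import *
st((.50,.03,.40),(.449,.145,.40),(.449,.145,.274))
# door edge before/after in top view: still open?
print("bottle cap",onz("top",(170.5,210),.19),"tcp start px",proj("top",np.array([.449,.145,.274])))
```

```text
t 17.15 pos [0.5291 0.0018 0.3106] q [-0.332  0.036  1.986  0.349  0.585  1.001] tiltx 33.9 tilty 0.5 yaw -0.3 F [-0.4  0.8 -0.6]
(0.5, 0.03, 0.4) -> [ 0.0256 -0.029  -0.0902]
(0.449, 0.145, 0.4) -> [-0.0173 -0.144  -0.1177]
(0.449, 0.145, 0.274) -> [-0.0876 -0.1428 -0.0131]
bottle cap [0.65652665 0.19661167 0.19      ] tcp start px (np.float64(187.2837105405752), np.float64(302.708856248677))
```

Request:
servo_tool(moves=".01 -.01 -.035 0 0; .02 -.02 -.07 0 0; .02 -.03 -.1 0 0; .01 -.06 -.11 0 0; 0 -.09 -.118 0 0; -.01 -.12 -.118 0 0; -.018 -.146 -.118 0 0; -.018 -.146 -.118 0 0")

```text
time: 17.82
position: [0.4458, 0.1518, 0.3968]
tool_rot: [0.958, 0.003, 0.288, -0.006]
ft_force: [0.2, 0.3, -1.3]
grip_width: 0.0001
grip_force: 0.0
```

Request:
servo_tool(moves="-.02 0 .03 0 0; -.04 0 .06 0 0; -.055 0 .08 0 0; -.07 0 .105 0 0; -.07 0 .105 0 0")

```text
time: 18.23
position: [0.4442, 0.1471, 0.2659]
tool_rot: [0.959, -0.001, 0.283, -0.003]
ft_force: [-0.2, 0.3, -1.4]
grip_width: 0.0003
grip_force: 0.0
```

```bash
cat > arc.py <<'E'
from h import *
import sys
H=np.array([.627,.1125]);Y=-.02;TZ=.274
def tcp(phi,rho=.19,off=.022):
    p=phi+Y*-1*0
    d=np.array([-np.sin(phi),-np.cos(phi)]);n=np.array([-np.cos(phi),np.sin(phi)])
    c,s=np.cos(Y),np.sin(Y);Rz=np.array([[c,-s],[s,c]])
    q=H+Rz@(rho*d+off*n);return np.array([q[0]+.0146,q[1],TZ])
if __name__=="__main__":
    st();o=get_obs();R=Ro.from_quat(o["tool_rot"]).as_matrix()
    for a in map(float,sys.argv[1:]):
        P=tcp(a);print(a,P.round(3),(R.T@(P-o["position"])).round(3))
E
python3 arc.py 1.5 1.4 1.3 1.2 1.1 1.0 0.9 .8 .7
python3 - <<'E'
from h import *
import cv2
a=cams.camera("top");cv2.imwrite("pics/t10.png",a);b=cams.camera("side");cv2.imwrite("pics/s10.png",b)
E
```

```text
t 18.23 pos [0.4442 0.1471 0.2659] q [ 0.127  0.033  2.136 -0.161  0.406  1.83 ] tiltx 32.9 tilty 0.4 yaw -0.3 F [-0.2  0.3 -1.4]
1.5 [0.451 0.125 0.274] [ 0.01   0.022 -0.003]
1.4 [0.45  0.106 0.274] [ 0.01   0.041 -0.004]
1.3 [0.452 0.087 0.274] [ 0.011  0.06  -0.003]
1.2 [0.456 0.068 0.274] [ 0.014  0.079 -0.001]
1.1 [0.461 0.05  0.274] [0.019 0.097 0.002]
1.0 [0.468 0.032 0.274] [0.025 0.115 0.006]
0.9 [0.477 0.015 0.274] [0.033 0.132 0.01 ]
0.8 [ 0.488 -0.001  0.274] [0.041 0.148 0.016]
0.7 [ 0.5   -0.016  0.274] [0.052 0.163 0.023]
```

Request:
servo_tool(moves=".005 .007 -.002 0 0; .01 .015 -.004 0 0; .01 .022 -.004 0 0; .01 .031 -.004 0 0; .01 .041 -.004 0 0; .01 .05 -.004 0 0; .011 .06 -.003 0 0; .013 .07 -.002 0 0; .014 .079 -.001 0 0; .014 .079 -.001 0 0")

```text
time: 19.17
position: [0.4623, 0.0673, 0.2848]
tool_rot: [0.956, -0.002, 0.294, -0.004]
ft_force: [0.4, -0.1, 0.8]
grip_width: 0.0007
grip_force: 0.0
```

```bash
python3 arc.py 1.2 1.1 1.0 .9 .8 .7 .6 .5 .4;  python3 - <<'E'
from h import *
import cv2
a=cams.camera("top");cv2.imwrite("pics/t11.png",a);b=cams.camera("side");cv2.imwrite("pics/s11.png",b)
# where did things change around the expected free edge in the side view
H=np.array([.627,.1125])
for phi in(1.5,1.3,1.2,1.1,1.0):
    e=np.array([H[0]-.216*np.sin(phi),H[1]-.216*np.cos(phi),.313]);print(phi,np.round(proj("side",e)),np.round(proj("top",e)))
E
```

```text
t 19.17 pos [0.4623 0.0673 0.2848] q [-0.17  -0.029  2.144  0.235  0.448  1.223] tiltx 34.2 tilty 0.4 yaw -0.4 F [ 0.4 -0.1  0.8]
1.2 [0.456 0.068 0.274] [-0.012 -0.     0.005]
1.1 [0.461 0.05  0.274] [-0.007  0.018  0.008]
1.0 [0.468 0.032 0.274] [-0.001  0.036  0.012]
0.9 [0.477 0.015 0.274] [0.006 0.052 0.017]
0.8 [ 0.488 -0.001  0.274] [0.015 0.068 0.023]
0.7 [ 0.5   -0.016  0.274] [0.025 0.083 0.03 ]
0.6 [ 0.513 -0.029  0.274] [0.037 0.097 0.037]
0.5 [ 0.528 -0.041  0.274] [0.049 0.109 0.045]
0.4 [ 0.544 -0.052  0.274] [0.062 0.119 0.054]
1.5 [393. 116.] [209. 321.]
1.3 [370. 111.] [232. 316.]
1.2 [358. 111.] [243. 312.]
1.1 [346. 111.] [254. 306.]
1.0 [334. 113.] [263. 300.]
```

```bash
cat > da.py <<'E'
from h import *
import cv2,sys
H=np.array([.627,.1125])
def sc(img,ref,n):
    # fraction of changed pixels (vs start picture) along the old door line, per height
    out=[]
    for z in(.313,.2,.1,.03):
        l=[]
        for rho in(.08,.12,.16,.2,.212):
            X=np.array([H[0]-rho*np.sin(1.51),H[1]-rho*np.cos(1.51),z]);u,v=map(int,np.round(proj(n,X)))
            l.append(int(abs(img[v-1:v+2,u-1:u+2].astype(int)-ref[v-1:v+2,u-1:u+2]).mean()))
        out.append(l)
    return out
for n,k in(("top","t"),("side","s")):
    ref=cv2.imread(f"pics/{n}0.png")
    for j in sys.argv[1:]: print(n,j,sc(cv2.imread(f"pics/{k}{j}.png"),ref,n))
E
python3 da.py 9 10 11
```

```text
top 9 [[4, 40, 64, 73, 34], [2, 10, 5, 4, 1], [3, 10, 5, 1, 1], [3, 4, 11, 14, 11]]
top 10 [[2, 2, 2, 3, 2], [1, 2, 1, 1, 5], [2, 1, 1, 5, 25], [2, 2, 1, 14, 25]]
top 11 [[34, 34, 35, 77, 77], [46, 60, 53, 10, 28], [64, 49, 45, 29, 34], [69, 57, 16, 4, 35]]
side 9 [[6, 6, 4, 7, 18], [3, 3, 2, 0, 1], [3, 2, 1, 1, 1], [6, 3, 2, 8, 2]]
side 10 [[2, 3, 2, 3, 3], [2, 2, 1, 1, 1], [2, 2, 1, 1, 2], [3, 2, 1, 1, 2]]
side 11 [[29, 62, 65, 66, 69], [74, 42, 11, 13, 12], [3, 41, 71, 11, 10], [4, 3, 24, 67, 55]]
```

Request:
servo_tool(moves="-.006 .004 .006 0 0; -.008 .011 .008 0 0; -.007 .018 .009 0 0; -.004 .027 .011 0 0; -.001 .036 .013 0 0; .002 .044 .016 0 0; .006 .052 .018 0 0; .01 .06 .021 0 0; .015 .068 .024 0 0; .015 .068 .024 0 0")

```text
time: 20.1
position: [0.4874, 0.0001, 0.271]
tool_rot: [0.956, -0.001, 0.293, -0.004]
ft_force: [0.2, -0.5, 0.2]
grip_width: 0.0007
grip_force: 0.0
```

```bash
python3 arc.py .8 .7 .6 .5 .4 .3 .2
```

```text
t 20.1 pos [4.874e-01 1.000e-04 2.710e-01] q [-0.385  0.03   2.134  0.497  0.47   0.8  ] tiltx 34.0 tilty 0.4 yaw -0.3 F [ 0.2 -0.5  0.2]
0.8 [ 0.488 -0.001  0.274] [ 0.002  0.001 -0.002]
0.7 [ 0.5   -0.016  0.274] [0.012 0.016 0.004]
0.6 [ 0.513 -0.029  0.274] [0.023 0.029 0.012]
0.5 [ 0.528 -0.041  0.274] [0.036 0.042 0.02 ]
0.4 [ 0.544 -0.052  0.274] [0.049 0.052 0.029]
0.3 [ 0.561 -0.061  0.274] [0.063 0.061 0.038]
0.2 [ 0.579 -0.068  0.274] [0.078 0.068 0.048]
```

Request:
servo_tool(moves=".006 .008 .001 0 0; .012 .016 .004 0 0; .017 .022 .008 0 0; .023 .029 .012 0 0; .03 .036 .016 0 0; .036 .042 .02 0 0; .042 .047 .025 0 0; .049 .052 .029 0 0; .056 .056 .033 0 0; .056 .056 .033 0 0")

```text
time: 20.93
position: [0.5527, -0.0565, 0.2736]
tool_rot: [0.956, -0.002, 0.292, -0.003]
ft_force: [-0.0, -0.6, 1.7]
grip_width: 0.0003
grip_force: 0.0
```

```bash
python3 arc.py .35 .3 .25 .2 .15 .1 .05 0
python3 - <<'E'
from h import *
import cv2
a=cams.camera("top");cv2.imwrite("pics/t12.png",a);ref=cv2.imread("pics/top0.png")
H=np.array([.627,.1125])
# door top stripe: grey, unsaturated and fairly bright; scan along angle
h=cv2.cvtColor(a,cv2.COLOR_BGR2HSV)
for phi in np.arange(0,.9,.05):
    l=[]
    for rho in np.arange(.02,.21,.02):
        d=np.array([-np.sin(phi),-np.cos(phi)]);n=np.array([-np.cos(phi),np.sin(phi)])
        q=H+rho*d+.006*n;u,v=np.round(proj("top",np.array([*q,.313]))).astype(int);l.append(str(h[v,u,2])+"/"+str(h[v,u,1]))
    print(round(phi,2),*l)
E
```

```text
t 20.93 pos [ 0.5527 -0.0565  0.2736] q [-0.463  0.14   1.992  0.529  0.53   0.716] tiltx 34.0 tilty 0.4 yaw -0.3 F [-0.  -0.6  1.7]
0.35 [ 0.552 -0.057  0.274] [-0.  0. -0.]
0.3 [ 0.561 -0.061  0.274] [0.007 0.004 0.004]
0.25 [ 0.57  -0.065  0.274] [0.014 0.008 0.009]
0.2 [ 0.579 -0.068  0.274] [0.022 0.012 0.014]
0.15 [ 0.588 -0.071  0.274] [0.029 0.014 0.019]
0.1 [ 0.597 -0.073  0.274] [0.037 0.017 0.024]
0.05 [ 0.606 -0.075  0.274] [0.045 0.019 0.03 ]
0.0 [ 0.616 -0.077  0.274] [0.053 0.02  0.035]
0.0 33/31 38/20 52/29 50/20 30/17 10/128 18/14 47/11 45/17 39/13
0.05 33/31 39/7 52/20 51/10 20/38 9/28 27/9 49/16 48/16 38/0
0.1 61/17 41/19 52/15 50/20 19/13 9/85 27/28 50/20 51/15 38/0
0.15 61/17 37/7 51/15 50/15 47/22 4/191 52/10 51/15 52/20 38/7
0.2 125/22 36/14 50/15 52/20 52/20 54/19 50/26 50/26 30/17 39/20
0.25 125/22 65/24 47/16 50/15 49/10 49/10 51/20 53/19 33/15 52/20
0.3 118/22 107/24 90/23 39/13 46/22 47/22 52/20 53/19 52/15 53/164
0.35 118/22 115/20 121/23 121/23 120/23 106/19 121/21 122/19 122/17 120/15
0.4 114/16 116/24 121/23 120/19 126/24 127/20 121/23 126/20 113/18 81/22
0.45 114/16 122/21 120/19 85/15 41/31 35/15 40/19 43/24 33/23 15/85
0.5 114/16 112/18 72/18 40/19 41/19 42/18 42/30 40/26 39/20 48/5
0.55 118/19 45/23 39/26 42/24 43/24 40/13 39/33 38/20 37/7 39/105
0.6 118/19 39/13 40/13 42/12 40/13 40/19 40/19 38/7 32/24 70/149
0.65 53/19 39/13 40/19 42/18 41/25 41/37 41/25 51/15 32/88 13/39
0.7 53/19 41/19 40/19 42/24 42/24 40/26 49/125 54/38 29/44 12/43
0.75 72/21 42/18 41/19 40/26 39/7 51/90 83/40 66/166 23/22 19/81
0.8 72/21 40/26 40/19 41/25 39/13 32/88 119/24 26/78 9/113 15/17
0.85 35/22 41/19 41/12 39/20 55/172 61/171 20/13 28/36 33/8 16/48
```

Request:
servo_tool(moves=".004 .002 .002 0 0; .007 .004 .004 0 0; .011 .006 .007 0 0; .014 .008 .009 0 0; .018 .01 .012 0 0; .022 .012 .014 0 0; .026 .013 .017 0 0; .029 .014 .019 0 0; .033 .016 .022 0 0; .033 .016 .022 0 0")

```text
time: 21.82
position: [0.5914, -0.0716, 0.2734]
tool_rot: [0.956, -0.001, 0.292, -0.004]
ft_force: [-0.2, -0.3, 0.5]
grip_width: 0.0001
grip_force: 0.0
```

```bash
python3 arc.py .1 .05 0 -.05
```

```text
t 21.82 pos [ 0.5914 -0.0716  0.2734] q [-0.454  0.202  1.908  0.504  0.547  0.75 ] tiltx 34.0 tilty 0.5 yaw -0.3 F [-0.2 -0.3  0.5]
0.1 [ 0.597 -0.073  0.274] [0.005 0.002 0.003]
0.05 [ 0.606 -0.075  0.274] [0.013 0.004 0.008]
0.0 [ 0.616 -0.077  0.274] [0.021 0.005 0.013]
-0.05 [ 0.625 -0.078  0.274] [0.028 0.006 0.018]
```

Request:
servo_tool(moves=".0025 .001 .0015 0 0; .005 .002 .003 0 0; .0075 .002 .0045 0 0; .0075 .002 .0045 0 0")

```text
time: 22.15
position: [0.5994, -0.0731, 0.2736]
tool_rot: [0.957, -0.001, 0.292, -0.004]
ft_force: [-0.5, -0.4, -0.4]
grip_width: 0.0008
grip_force: 0.1
```

Request:
servo_tool(moves=".0017 0 .0011 0 0; .0034 0 .0022 0 0; .0034 0 .0022 0 0")

```text
time: 22.4
position: [0.6032, -0.073, 0.2736]
tool_rot: [0.957, -0.001, 0.292, -0.004]
ft_force: [-0.4, -0.5, -0.0]
grip_width: 0.0008
grip_force: 0.2
```

```bash
python3 arc.py .1 .05 0 -.05
```

```text
t 22.4 pos [ 0.6032 -0.073   0.2736] q [-0.445  0.22   1.881  0.489  0.552  0.773] tiltx 33.9 tilty 0.5 yaw -0.3 F [-0.4 -0.5 -0. ]
0.1 [ 0.597 -0.073  0.274] [-0.005  0.    -0.004]
0.05 [ 0.606 -0.075  0.274] [0.003 0.002 0.001]
0.0 [ 0.616 -0.077  0.274] [0.011 0.004 0.007]
-0.05 [ 0.625 -0.078  0.274] [0.019 0.005 0.012]
```

Request:
servo_tool(moves=".0017 0 .0011 0 0; .0034 0 .0022 0 0; .0034 0 .0022 0 0")

```text
time: 22.65
position: [0.6066, -0.0729, 0.2733]
tool_rot: [0.957, -0.001, 0.291, -0.004]
ft_force: [-3.2, -1.2, 1.0]
grip_width: 0.0004
grip_force: 2.0
```

Request:
servo_tool(moves=".0017 0 .0011 0 0; .0034 0 .0022 0 0; .0034 0 .0022 0 0")

```text
time: 22.9
position: [0.6104, -0.0732, 0.2735]
tool_rot: [0.957, -0.001, 0.291, -0.004]
ft_force: [-2.6, -1.3, -1.0]
grip_width: 0.0007
grip_force: 1.0
```

Request:
servo_tool(moves=".0017 0 .0011 0 0; .0025 0 .0017 0 0; .0025 0 .0017 0 0")

```text
time: 23.15
position: [0.614, -0.0731, 0.2735]
tool_rot: [0.957, -0.001, 0.291, -0.004]
ft_force: [-1.6, -1.1, -0.3]
grip_width: 0.0005
grip_force: 0.9
```

```bash
python3 arc.py .05 0 -.05
```

```text
t 23.15 pos [ 0.614  -0.0731  0.2735] q [-0.433  0.235  1.858  0.475  0.554  0.796] tiltx 33.9 tilty 0.5 yaw -0.3 F [-1.6 -1.1 -0.3]
0.05 [ 0.606 -0.075  0.274] [-0.006  0.002 -0.005]
0.0 [ 0.616 -0.077  0.274] [0.002 0.004 0.001]
-0.05 [ 0.625 -0.078  0.274] [0.01  0.005 0.006]
```

Request:
servo_tool(moves=".0012 0 .0008 0 0; .0025 0 .0017 0 0; .0025 0 .0017 0 0")

```text
time: 23.4
position: [0.6178, -0.0728, 0.2739]
tool_rot: [0.956, -0.001, 0.292, -0.004]
ft_force: [0.3, -0.9, -0.4]
grip_width: 0.0006
grip_force: 0.0
```

Request:
servo_tool(moves=".0012 0 .0008 0 0; .0012 0 .0008 0 0; .0012 0 .0008 0 0")

```text
time: 23.65
position: [0.6189, -0.0727, 0.2739]
tool_rot: [0.956, -0.001, 0.292, -0.004]
ft_force: [-0.7, 0.2, -0.2]
grip_width: 0.0005
grip_force: 0.0
```

```bash
python3 arc.py 0
```

```text
t 23.65 pos [ 0.6189 -0.0727  0.2739] q [-0.428  0.242  1.848  0.47   0.555  0.805] tiltx 33.9 tilty 0.5 yaw -0.3 F [-0.7  0.2 -0.2]
0.0 [ 0.616 -0.077  0.274] [-0.003  0.004 -0.002]
```

Request:
servo_tool(moves=".0012 0 .0008 0 0; .0025 0 .0017 0 0; .0025 0 .0017 0 0")

```text
time: 23.9
position: [0.6201, -0.0726, 0.2735]
tool_rot: [0.957, -0.001, 0.29, -0.004]
ft_force: [-9.9, -1.7, 6.0]
grip_width: 0.0007
grip_force: 4.8
```

Request:
servo_tool(moves=".0008 0 .0006 0 0; .0016 0 .0011 0 0; .0016 0 .0011 0 0")

```text
time: 24.15
position: [0.6205, -0.0725, 0.2733]
tool_rot: [0.957, -0.0, 0.289, -0.004]
ft_force: [-18.5, -2.8, 11.3]
grip_width: 0.0005
grip_force: 8.8
```

Rigid stop: the door is shut. Next I'll back off along −x, rise, and check it.

Request:
servo_tool(moves="-.005 0 -.0035 0 0; -.015 0 -.01 0 0; -.035 0 -.025 0 0; -.065 0 -.045 0 0; -.095 0 -.07 0 0; -.115 0 -.1 0 0; -.125 0 -.12 0 0; -.125 0 -.12 0 0")

```text
time: 24.82
position: [0.4506, -0.0728, 0.3049]
tool_rot: [0.956, -0.002, 0.292, -0.003]
ft_force: [0.5, -0.2, -0.6]
grip_width: 0.0005
grip_force: 0.0
```

Run:
```python
from h import *
import cv2
st()
H=np.array([.627,.1125])
A={}
for nm in("top","side"):
    a=cams.camera(nm);cv2.imwrite(f"pics/{nm}_end.png",a);A[nm]=a;h=cv2.cvtColor(a,cv2.COLOR_BGR2HSV)
    for phi in np.arange(-.05,.3,.05):
        l=[]
        for rho in np.arange(.02,.21,.03):
            d=np.array([-np.sin(phi),-np.cos(phi)]);n=np.array([-np.cos(phi),np.sin(phi)])
            q=H+rho*d+.006*n;u,v=np.round(proj(nm,np.array([*q,.313]))).astype(int);l.append(h[v,u,2])
        print(nm,round(phi,2),*l)
    ref=cv2.imread(f"pics/{nm}0.png")
    # bystanders: change since start round each (world centre, mid height, half size px)
    for b,X,r in(("jar",onz("top",(343,185),.13),18),("clip",onz("top",(380,270),.01),40),("bottle",onz("top",(171,209),.19),12)):
        u,v=np.round(proj(nm,X)).astype(int);s=np.s_[max(v-r,0):v+r,max(u-r,0):u+r]
        print(nm,b,(u,v),"changed frac",(abs(a[s].astype(int)-ref[s]).max(2)>40).mean().round(3))
```

```text
t 24.82 pos [ 0.4506 -0.0728  0.3049] q [-0.693 -0.083  2.119  0.582  0.717  0.511] tiltx 34.0 tilty 0.3 yaw -0.4 F [ 0.5 -0.2 -0.6]
top -0.05 116 81 70 95 122 115 116
top 0.0 113 119 116 119 88 117 116
top 0.05 113 113 123 119 114 96 76
top 0.1 114 116 56 30 40 39 40
top 0.15 114 85 37 38 37 42 41
top 0.2 120 30 38 40 41 39 39
top 0.25 120 38 42 37 41 38 40
top jar (np.int64(343), np.int64(185)) changed frac 0.0
top clip (np.int64(380), np.int64(270)) changed frac 0.003
top bottle (np.int64(171), np.int64(209)) changed frac 0.0
side -0.05 124 123 125 122 124 123 120
side 0.0 124 121 125 126 124 123 124
side 0.05 123 122 124 124 121 119 137
side 0.1 123 121 141 150 143 154 158
side 0.15 124 133 153 149 151 153 158
side 0.2 120 145 153 147 148 154 147
side 0.25 126 150 156 144 152 144 148
side jar (np.int64(196), np.int64(233)) changed frac 0.0
side clip (np.int64(202), np.int64(162)) changed frac 0.0
side bottle (np.int64(388), np.int64(272)) changed frac 0.0
```

```bash
python3 -c "
from rig import job
print(job.hand_in())"
```

```text
the job is handed in; nothing more can be done
None
```

I handed the job in at about 25 s. The plunger was pushed in gently to its stop, held at about 21 N for roughly 1.4 s (24 N at most), and let back out. The door was then pushed shut past its catch and still looked shut after I backed off, and the jar, bottle and clipboard show no change from the start pictures.

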